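# Unlatch and open the wheel's control box

### The job

The pottery wheel's control box, the grey box with the blue lid, needs servicing: turn the red key in its lid a quarter turn clockwise (seen from above) to free the cam latch, then swing the lid up on its hinge and leave it standing open by more than 60 degrees. Leave the yellow key in the green-lidded kiln box locked as it is.

Things in the scene. Friction and masses are not known exactly. Their poses are not given: they have to be found in the camera images.
- wheel_key_grip (a point): Centre of the red key's grip: an upright plate 10 mm thick (x), 42 wide (y), 34 tall (z), captive in the blue lid on a 12 mm shank. Point: on the turning axis (z), 17 mm below the plate's top, 33 mm above the lid's upper face (16 mm of free height under the plate). Locked, the plate lies parallel to the hinge; a quarter turn points it from hinge to key.
- wheel_hinge (a point): Middle of the blue lid's hinge line, on the fixed grey box (200 x 170 mm, 106 high when shut), 103 mm above the table. x: level, from hinge to key axis, 135 mm away; y: along the hinge; z: up. Lid 188 mm (x) by 170 (y), 6 thick. The hinge is on the side nearer the robot; the far edge swings up and towards the robot.
- wheel_key (a joint): Turn of the red key, rad: 0 = locked, grows clockwise seen from above, stop at 1.58. The cam comes clear of the frame at about 1.1; until then the lid is held shut. Light friction (0.06 N m); it stays where it is left.
- wheel_lid (a joint): Opening of the blue lid, rad: 0 = shut, grows as it opens, stop at 1.75. About 0.4 kg; the hinge is stiff (0.7 N m), so the lid stays where it is left. Lifting it by the key takes about 8 N; the key can serve as its handle.
- kiln_key (a joint): Turn of the yellow key in the green lid of the other box, otherwise the same as the blue-lidded one, rad; 0 = locked. To be left locked.

How it is judged (in metres and radians):
On the way:
1. the red key is turned to its open position while the blue lid is still shut (value of joint wheel_key above 1.1 rad and value of joint wheel_lid below 0.15 rad), for 0.1 s.
At the end, for the whole second after the job is handed in: The blue lid stands open by at least 1.0 rad (57 degrees), at rest, the red key still turned by more than 1.0 rad, and the yellow key of the kiln box still locked (turned by less than 0.3 rad) (value of joint each of wheel_lid, wheel_key above 1 rad and value of joint kiln_key below 0.3 rad and not (velocity of joint wheel_lid above 0.05 rad/s) and velocity of joint wheel_lid above -0.05 rad/s); the robot touches nothing.
It fails at once if the yellow key of the kiln box is turned by more than 0.3 rad (value of joint kiln_key above 0.3 rad).
It also fails if it takes over 45 s, if anything falls off the work surface, if the arm or the gripper's body presses on something with over 40 N, if the wrist force passes 120 N, or if a joint passes its speed limit or range.

### The arm

A 6-joint arm with a two-finger parallel gripper is mounted at the origin on the work surface. World frame = base frame: x ahead of the robot, y to its left, z up, the work surface at z = 0. Lengths are in m, angles in degrees, forces in N, time in s.
With the tool pointing down it reaches from about 0.375 to 0.9 m from the base axis. Payload 3.1 kg.
Tool frame: the origin (TCP) lies midway between the tips of the shut fingers; the grasp point (between the pads) lies 19 mm behind it; z points along the fingers, y is the line along which they close (so a half turn about z gives the same grasp; the last joint's range is limited). The gripper opens to 87 mm and grips with 3 to 60 N. Pads are 19 mm wide; open, the fingers measure 117 mm over their backs; the gripper's body (75 mm by 190 mm) begins 51 mm behind the grasp point.
Start: joints at [61.278, 30.224, 82.088, -0, 67.689, -10.227], TCP at [0.198, 0.593, 0.223] pointing down, gripper open.
Joint ranges: [-176.69, 176.69], [-43.24, 126.21], [12.49, 139.97], [-82, 262], [0, 151.66], [-163.58, 163.58]. Speed limits (degrees/s): [159.86, 159.86, 180, 180, 180, 180].

### API

Orientations are given as a 3x3 rotation matrix whose columns are the frame's x, y, z axes.
In Python, from rig import read_state, capture, camera_info, hand_in gives the robot as it stands.
- The arm moves only by the tool drive_tool, never from a script. Its argument "motion" is a list of rows, each a list of 2 entries, a list of its own where there are three numbers: the shift along the tool's x, y, z in mm, then the turn, a rotation vector about the tool's x, y, z in rad. A call has 1 to 5 rows; each row shifts and turns the commanded pose from where the row before left it, along the tool's axes as they then stand; what a row does not reach is not made up. A row lasts 1/10 s, in which the tool goes at most 50 mm and 8.59 degrees, less where a joint would pass 70% of its speed; a pose out of reach is approached as far as the arm can. A call is refused whole if a number of a shift passes 50 or a number of a turn 0.15, either way. A call with a gripper value outside its range is refused whole. "gripper" is the opening, from 0 (shut) to 1 (fully open), set as the call begins (left out, the last holds). The fingers move at their own pace and stop on an object; the grip force is fixed at half the most. Time passes only in rows, so rows that do not move let the fingers close. It gives the time, the measured TCP pose, the force, the opening and the grip force at its end, in the units of the state.
- read_state(): the state, without advancing time (a new reading comes with each control period).
- capture(name): name is "scene" or "top"; returns the picture (400x640x3 uint8, red, green, blue); there is no depth.
- camera_info(name): a dict with "fovy" (degrees; the focal length in pixels is half the picture's height over the tangent of half this angle, whatever the lens; pixels are square), "cx", "cy" (the principal point, pixels), "xyz" and "orientation" of the camera in the world. Camera axes: x right, y down, z forward; pixel columns grow to the right and rows downward; lengths in m; the calibration is good to about 2 mm. A picture is of the moment at which its call begins. camera_info takes no time and is no camera call.
- hand_in(): hands the job in; it is judged then, once.
The state is a dict: "time_s": time; "joint_positions": joint angles; "qvel": joint speeds; "tau": joint torques, N m; "position": TCP position; "tcp_rot": TCP orientation; "force": force on the tool from outside, world axes, zero at the start; "moment": the same for the moment, N m; "opening": opening from 0.0 (shut) to 1.0 (fully open); "grasp_force": force on a finger pad.
Only numpy, scipy, OpenCV 4.12 (cv2) and the standard library are available. Lean on these libraries where they do the work, as an engineer would, in place of code of your own. Each camera call takes 0.05 s, during which the arm holds its last target. There are 200 camera calls.

## Working session

There is one attempt and no reset: what is moved stays moved. The work goes in short steps, Python scripts to look and compute and a tool call to move; the robot and the scene stay as the last step left them, time stands still between calls to the robot, and variables do not carry over. Pictures are saved under pics/ and viewed, at most 10 in all, crops included, and the job is handed in when it is done.

Besides the shell and the picture viewer there is one more tool, called after "Call:" as name(argument=value, ...), one argument or row to a line, values as JSON. drive_tool: Moves the arm, as the interface text tells. Its arguments: {"type":"object","properties":{"motion":{"type":"array","items":{"type":"array"}},"gripper":{"type":"number"}},"required":["motion"]}

```bash
mkdir -p pics; python3 - <<'E'
from rig import *
import cv2,numpy as np
for n in("scene","top"):
    cv2.imwrite(f"pics/{n}0.png",capture(n)[:,:,::-1]); print(n,camera_info(n))
s=read_state();print(s)
E
```

```text
scene {'fovy': 54.53873414566513, 'cx': 319.7003850641383, 'cy': 199.28328352159198, 'xyz': array([ 0.940454  , -0.0710062 ,  0.67449403]), 'orientation': array([[ 0.17340059,  0.77735305, -0.60469369],
       [ 0.98484801, -0.1352611 ,  0.10853032],
       [ 0.00257485, -0.6143506 , -0.78902896]])}
top {'fovy': 43.23438888956937, 'cx': 312.79721390783766, 'cy': 193.57623728716717, 'xyz': array([ 0.47124035, -0.01988382,  1.10940433]), 'orientation': array([[ 0.00814559, -0.99620207,  0.08668959],
       [-0.99993968, -0.00747597,  0.0080462 ],
       [-0.00736755, -0.08674991, -0.99620288]])}
{'time_s': 0.1, 'joint_positions': array([ 6.12762078e+01,  3.02745832e+01,  8.21491852e+01, -3.12652547e-03,
        6.76888350e+01, -1.02272421e+01]), 'qvel': array([ 0.02961723, -0.13303155, -0.12741759,  0.04105352,  0.00516037,
        0.04443126]), 'tau': array([-8.85523896e-04, -4.40988100e+01, -1.77149016e+01,  6.34764391e-02,
        5.34510158e-02, -4.67011500e-05]), 'position': array([0.19794337, 0.59212993, 0.22165858]), 'tcp_rot': array([[-9.48349212e-01,  3.17226988e-01, -9.00227302e-04],
       [ 3.17228125e-01,  9.48347649e-01, -1.74772328e-03],
       [ 2.99303454e-04, -1.94302941e-03, -9.99998068e-01]]), 'force': array([ 0.07329487, -0.16971438,  0.22696079]), 'moment': array([-0.00565345, -0.01006789,  0.03427596]), 'grasp_force': 0.0, 'opening': 0.9997670574264446}
```

View pics/top0.png

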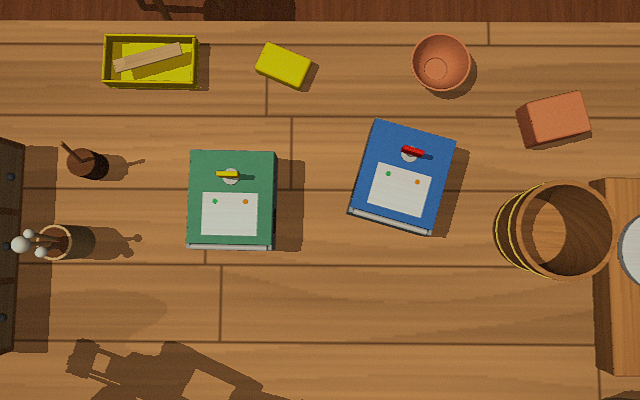

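View pics/scene0.png

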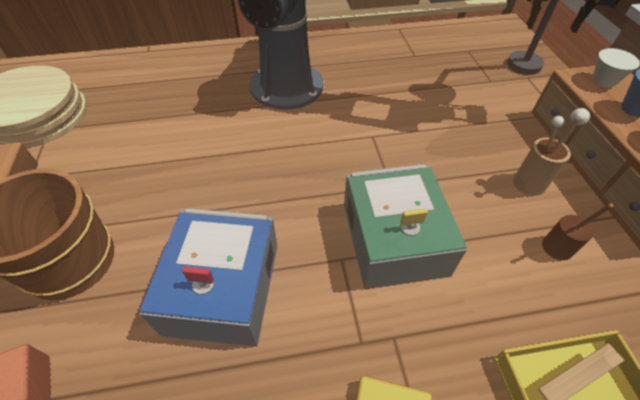

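The top view shows the blue box with its red key near (412,152) and the hinge strip from (348,213) to (432,235). The green box lies to its left. I'll enlarge both blue-box regions.

```bash
python3 - <<'E'
import cv2,numpy as np
a=cv2.imread("pics/top0.png")[110:245,335:465]; b=cv2.imread("pics/scene0.png")[200:345,140:285]
f=lambda i:cv2.resize(i,None,fx=400/i.shape[1],fy=400/i.shape[1],interpolation=cv2.INTER_CUBIC)
a,b=f(a),f(b);h=max(len(a),len(b));p=lambda i:np.pad(i,((0,h-len(i)),(0,0),(0,0)))
cv2.imwrite("pics/crop0.png",np.hstack([p(a),p(b)]))
for n in("top","scene"):
    h=cv2.cvtColor(cv2.imread(f"pics/{n}0.png"),cv2.COLOR_BGR2HSV)
    m=((h[...,0]<5)|(h[...,0]>174))&(h[...,1]>190)&(h[...,2]>90)
    k,l,s,c=cv2.connectedComponentsWithStats(m.astype(np.uint8))
    for i in range(1,k):
        if s[i,4]>20: print(n,s[i],c[i])
E
```

```text
top [402 145  22  10 102] [413.00980392 149.56862745]
```

View pics/crop0.png

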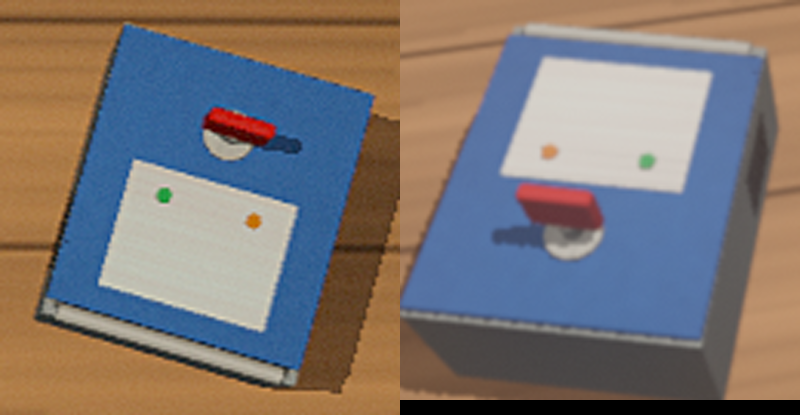

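In the left (top) crop, the lid corners are far-left (125,24), far-right (374,96), near-right (298,370) and near-left (50,298). The key's top edge runs from about (212,108) to (276,124), parallel to the hinge, so it is locked. The right (scene) crop shows lid corners at (402,308) and (703,343), and the key top from (518,186) to (597,195).

```bash
cat >h.py <<'E'
import numpy as np
from rig import camera_info
def px(n,u,v,z,w=None):
    c=camera_info(n);f=200/np.tan(np.radians(c["fovy"])/2)
    d=c["orientation"]@np.array([(u-c["cx"])/f,(v-c["cy"])/f,1]);p=c["xyz"]
    return p+d*(z-p[2])/d[2]
E
python3 - <<'E'
from h import *
np.set_printoptions(precision=4,suppress=True)
t=lambda u,v,z:px("top",335+(u+.5)/3.077-.5,110+(v+.5)/3.077-.5,z)
s=lambda u,v,z:px("scene",140+(u-400+.5)/2.759-.5,200+(v+.5)/2.759-.5,z)
FL,FR,NR,NL=[t(*q,.106) for q in((125,24),(374,96),(298,370),(50,298))]
print(FL,FR,NR,NL); D=np.linalg.norm
print("w",D(FL-FR),D(NL-NR),"len",D(FL-NL),D(FR-NR))
ux=(FL+FR-NL-NR);ux/=D(ux);print("ang",np.degrees(np.arctan2(ux[1],ux[0])))
uy=FL-FR+NL-NR;print("ang y",np.degrees(np.arctan2(-uy[0],uy[1])))
print("key from lid:",(FL+FR)/2,(NL+NR)/2+ux*.135,(NL+NR)/2)
print("disc",t(230,135,.108)," keytop",t(212,108,.156),t(276,124,.156),"orig blob",px("top",413,149.6,.15))
print("scene far",s(402,308,.106),s(703,343,.106),"near",s(767,50,.106),"keytop",s(518,186,.156),s(597,195,.156),"disc",s(573,235,.108))
E
```

```text
[ 0.7139 -0.1368  0.106 ] [ 0.6671 -0.2991  0.106 ] [ 0.4881 -0.2474  0.106 ] [ 0.5333 -0.0878  0.106 ]
w 0.16897260849094478 0.16582756245862537 len 0.1870830352209038 0.186272693509608
ang -15.642546840468887
ang y -15.944704341656575
key from lid: [ 0.6905 -0.218   0.106 ] [ 0.6407 -0.204   0.106 ] [ 0.5107 -0.1676  0.106 ]
disc [ 0.6403 -0.2046  0.108 ]  keytop [ 0.6491 -0.1848  0.156 ] [ 0.6393 -0.2243  0.156 ] orig blob [ 0.6409 -0.2038  0.15  ]
scene far [ 0.67   -0.2976  0.106 ] [ 0.718  -0.1362  0.106 ] near [ 0.5317 -0.083   0.106 ] keytop [ 0.6341 -0.2233  0.156 ] [ 0.6469 -0.1813  0.156 ] disc [ 0.6431 -0.2051  0.108 ]
```

Call:
drive_tool(
  motion=[
    [[-33,-30,0],[0,0,0]],
    [[-33,-30,0],[0,0,0]],
    [[-33,-30,0],[0,0,0]],
    [[-33,-30,0],[0,0,0]],
    [[-33,-30,0],[0,0,0]],
  ],
)

```text
time_s: 0.6
position: [0.3074, 0.3964, 0.2223]
tcp_rot: [[-0.949, 0.317, -0.0], [0.317, 0.949, -0.0], [0.0, -0.001, -1.0]]
force: [1.0, 0.8, -0.2]
opening: 0.998
grasp_force: 0.0
```

Call:
drive_tool(
  motion=[
    [[-33,-30,0],[0,0,0]],
    [[-33,-30,0],[0,0,0]],
    [[-33,-30,0],[0,0,0]],
    [[-33,-30,0],[0,0,0]],
    [[-33,-30,0],[0,0,0]],
  ],
)

```text
time_s: 1.1
position: [0.4164, 0.2018, 0.2224]
tcp_rot: [[-0.948, 0.317, -0.0], [0.317, 0.948, -0.0], [0.0, -0.0, -1.0]]
force: [0.6, 0.6, 0.4]
opening: 1.002
grasp_force: 0.0
```

Call:
drive_tool(
  motion=[
    [[-33,-30,0],[0,0,0]],
    [[-33,-30,0],[0,0,0]],
    [[-33,-30,0],[0,0,0]],
    [[-33,-30,0],[0,0,0]],
    [[-33,-30,0],[0,0,0]],
  ],
)

```text
time_s: 1.6
position: [0.5253, 0.0072, 0.2223]
tcp_rot: [[-0.948, 0.318, -0.001], [0.318, 0.948, 0.0], [0.001, 0.0, -1.0]]
force: [1.1, 0.7, 0.6]
opening: 1.001
grasp_force: 0.0
```

Call:
drive_tool(
  motion=[
    [[-33,-30,0],[0,0,0]],
    [[-33,-30,0],[0,0,0]],
    [[-33,-30,0],[0,0,0]],
    [[-33,-30,0],[0,0,0]],
    [[-33,-30,0],[0,0,0]],
  ],
)

```text
time_s: 2.1
position: [0.6341, -0.1872, 0.2219]
tcp_rot: [[-0.948, 0.318, -0.001], [0.318, 0.948, 0.001], [0.001, 0.0, -1.0]]
force: [2.1, -0.3, 0.6]
opening: 0.997
grasp_force: 0.0
```

Call:
drive_tool(
  motion=[
    [[0,0,0],[0,0,0.15]],
    [[0,0,0],[0,0,0.15]],
    [[0,0,0],[0,0,0.15]],
    [[0,0,0],[0,0,0.15]],
    [[0,0,0],[0,0,0.15]],
  ],
)

```text
time_s: 2.6
position: [0.6334, -0.1856, 0.2218]
tcp_rot: [[-0.472, 0.882, -0.001], [0.882, 0.472, 0.001], [0.001, -0.001, -1.0]]
force: [0.8, -0.8, 0.4]
opening: 0.998
grasp_force: 0.0
```

Call:
drive_tool(
  motion=[
    [[0,0,0],[0,0,0.15]],
    [[0,0,0],[0,0,0.15]],
    [[0,0,0],[0,0,0.15]],
    [[0,0,0],[0,0,0.15]],
    [[0,0,0],[0,0,0.15]],
  ],
)

```text
time_s: 3.1
position: [0.6334, -0.1855, 0.2219]
tcp_rot: [[0.255, 0.967, -0.001], [0.967, -0.255, 0.001], [0.0, -0.001, -1.0]]
force: [0.1, 0.5, 0.2]
opening: 0.999
grasp_force: 0.0
```

Call:
drive_tool(
  motion=[
    [[0,0,0],[0,0,0.02]],
    [[0,0,0],[0,0,0]],
  ],
)

```text
time_s: 3.3
position: [0.6336, -0.1855, 0.2221]
tcp_rot: [[0.266, 0.964, -0.001], [0.964, -0.266, 0.0], [0.0, -0.001, -1.0]]
force: [-0.2, -0.8, -0.4]
opening: 0.996
grasp_force: 0.0
```

```bash
cat >>h.py <<'E'
from rig import read_state
np.set_printoptions(precision=4,suppress=True)
K=np.array([.641,-.2042,.139]);A=np.radians(-15.8);X=np.array([np.cos(A),np.sin(A),0]);Y=np.array([-X[1],X[0],0])
H=K-.135*X;H[2]=.103
def st():
    s=read_state();R=s["tcp_rot"];p=s["position"]
    print("t",s["time_s"],"p",p,"q",s["joint_positions"],"F",s["force"],"M",s["moment"],"op",s["opening"],s["grasp_force"]);print(R)
    return p,R
E
python3 - <<'E'
from h import *
p,R=st();g=p-.019*R[:,2];print("to key, tool mm",R.T@(K-g)*1e3,"yaw y",np.degrees(np.arctan2(R[1,1],R[0,1])))
E
```

```text
t 3.3 p [ 0.6336 -0.1855  0.2221] q [-26.0019  33.0547  76.6414  -0.0026  70.3551 -10.5629] F [-0.168  -0.8112 -0.3712] M [-0.0576  0.1029 -0.0574] op 0.9955153560006594 0.0
[[ 0.2662  0.9639 -0.0008]
 [ 0.9639 -0.2662  0.0004]
 [ 0.0001 -0.0009 -1.    ]]
to key, tool mm [-16.009   12.212  102.1183] yaw y -15.438126482842497
```

Call:
drive_tool(
  motion=[
    [[-16,12,0],[0,0,0.006]],
    [[0,0,30],[0,0,0]],
    [[0,0,30],[0,0,0]],
    [[0,0,0],[0,0,0]],
  ],
)

```text
time_s: 3.7
position: [0.6377, -0.2029, 0.1578]
tcp_rot: [[0.273, 0.962, -0.009], [0.962, -0.273, 0.005], [0.002, -0.01, -1.0]]
force: [-0.8, -1.0, -0.7]
opening: 1.001
grasp_force: 0.0
```

```bash
python3 - <<'E'
from h import *;from rig import capture;import cv2
a=capture("scene")[160:345,100:320,::-1];b=capture("top")[100:245,335:507,::-1]
f=lambda i:cv2.resize(i,(400,336),interpolation=cv2.INTER_CUBIC)
cv2.imwrite("pics/c1.png",np.hstack([f(a),f(b)]))
p,R=st();g=p-.019*R[:,2];print("to key, tool mm",R.T@(K-g)*1e3)
E
```

```text
t 3.8 p [ 0.6409 -0.2042  0.1622] q [-27.1711  37.6928  77.8376   0.0015  64.5506 -11.3165] F [-0.0504  0.1352  0.4397] M [-0.1047  0.0542 -0.0156] op 0.9980364431639116 0.0
[[ 0.2732  0.962  -0.0012]
 [ 0.962  -0.2732  0.0007]
 [ 0.0003 -0.0014 -1.    ]]
to key, tool mm [ 0.0032  0.1832 42.2454]
```

View pics/c1.png

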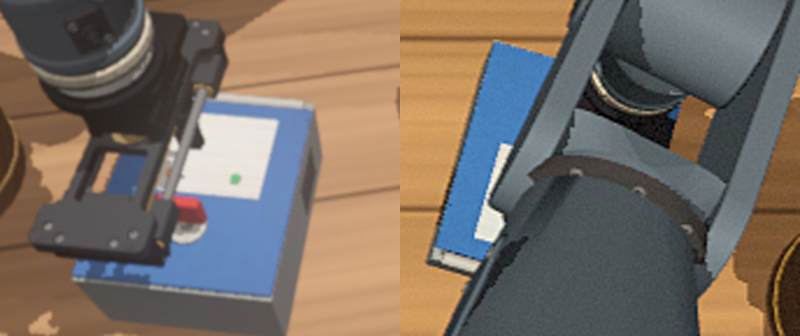

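The crop shows the red plate at about (185,208), between the open fingers and parallel to the pads. I'll descend and grip.

Call:
drive_tool(
  motion=[
    [[0,0,20],[0,0,0]],
    [[0,0,12],[0,0,0]],
    [[0,0,9],[0,0,0]],
    [[0,0,0],[0,0,0]],
  ],
)

```text
time_s: 4.2
position: [0.6405, -0.204, 0.1208]
tcp_rot: [[0.274, 0.962, -0.002], [0.962, -0.274, 0.001], [0.0, -0.002, -1.0]]
force: [0.2, 0.4, -0.4]
opening: 1.0
grasp_force: 0.0
```

Call:
drive_tool(
  motion=[
    [[0,0,0],[0,0,0]],
    [[0,0,0],[0,0,0]],
    [[0,0,0],[0,0,0]],
    [[0,0,0],[0,0,0]],
    [[0,0,0],[0,0,0]],
  ],
  gripper=0,
)

```text
time_s: 4.7
position: [0.6412, -0.2044, 0.1218]
tcp_rot: [[0.274, 0.962, 0.0], [0.962, -0.274, -0.0], [-0.0, 0.0, -1.0]]
force: [-0.9, 0.4, -0.4]
opening: 0.632
grasp_force: 0.0
```

Call:
drive_tool(
  motion=[
    [[0,0,0],[0,0,0]],
    [[0,0,0],[0,0,0]],
    [[0,0,0],[0,0,0]],
    [[0,0,0],[0,0,0]],
    [[0,0,0],[0,0,0]],
  ],
)

```text
time_s: 5.2
position: [0.6411, -0.2043, 0.1215]
tcp_rot: [[0.274, 0.962, -0.0], [0.962, -0.274, 0.0], [0.0, -0.0, -1.0]]
force: [-0.2, -0.0, -0.2]
opening: 0.168
grasp_force: 0.0
```

```bash
python3 - <<'E'
from h import *
p,R=st();g=p-.019*R[:,2];print("to key, tool mm",R.T@(K-g)*1e3)
E
```

```text
t 5.2 p [ 0.6411 -0.2043  0.1215] q [-27.1732  40.4464  79.557    0.0003  59.999  -11.2438] F [-0.2106 -0.0128 -0.2498] M [-0.0812  0.1196  0.0402] op 0.16833067879832667 0.0
[[ 0.2745  0.9616 -0.    ]
 [ 0.9616 -0.2745  0.    ]
 [ 0.     -0.     -1.    ]]
to key, tool mm [ 0.0862 -0.0775  1.5332]
```

Call:
drive_tool(
  motion=[
    [[0,0,0],[0,0,0]],
    [[0,0,0],[0,0,0]],
    [[0,0,0],[0,0,0]],
    [[0,0,0],[0,0,0]],
  ],
)

```text
time_s: 5.6
position: [0.6409, -0.2042, 0.1215]
tcp_rot: [[0.275, 0.962, -0.0], [0.962, -0.275, 0.0], [0.0, -0.0, -1.0]]
force: [-1.0, 0.6, 1.3]
opening: 0.115
grasp_force: 30.0
```

Call:
drive_tool(
  motion=[
    [[0,0,0],[0,0,0.1]],
    [[0,0,0],[0,0,0.1]],
    [[0,0,0],[0,0,0.1]],
    [[0,0,0],[0,0,0.1]],
  ],
)

```text
time_s: 6.0
position: [0.6411, -0.2044, 0.1215]
tcp_rot: [[0.63, 0.777, -0.0], [0.777, -0.63, -0.0], [-0.0, 0.0, -1.0]]
force: [-0.4, 0.4, -0.3]
opening: 0.112
grasp_force: 30.0
```

```bash
python3 - <<'E'
from h import *
p,R=st();g=p-.019*R[:,2];print("to key, tool mm",R.T@(K-g)*1e3)
E
```

```text
t 6.0 p [ 0.6411 -0.2044  0.1215] q [-27.1713  40.4512  79.555   -0.0134  59.9921  11.8895] F [-0.4205  0.366  -0.2897] M [-0.065   0.1602  0.0718] op 0.11213737522708384 29.996133036911488
[[ 0.6301  0.7766 -0.0001]
 [ 0.7766 -0.6301 -0.0002]
 [-0.0002  0.0001 -1.    ]]
to key, tool mm [ 0.0771 -0.151   1.4877]
```

Call:
drive_tool(
  motion=[
    [[0,0,0],[0,0,0.12]],
    [[0,0,0],[0,0,0.12]],
    [[0,0,0],[0,0,0.12]],
    [[0,0,0],[0,0,0.12]],
    [[0,0,0],[0,0,0.12]],
  ],
)

```text
time_s: 6.5
position: [0.6412, -0.2046, 0.1215]
tcp_rot: [[0.959, 0.284, 0.0], [0.284, -0.959, -0.001], [0.0, 0.001, -1.0]]
force: [-0.3, -1.6, -0.7]
opening: 0.111
grasp_force: 30.0
```

Call:
drive_tool(
  motion=[
    [[0,0,0],[0,0,0.12]],
    [[0,0,0],[0,0,0.12]],
    [[0,0,0],[0,0,0.12]],
    [[0,0,0],[0,0,0.12]],
    [[0,0,0],[0,0,0.07]],
  ],
)

```text
time_s: 7.0
position: [0.6412, -0.2049, 0.1215]
tcp_rot: [[0.966, -0.257, 0.0], [-0.257, -0.966, -0.001], [0.001, 0.001, -1.0]]
force: [0.2, -1.2, -1.3]
opening: 0.114
grasp_force: 30.0
```

Call:
drive_tool(
  motion=[
    [[0,0,0],[0,0,0]],
    [[0,0,0],[0,0,0]],
    [[0,0,0],[0,0,0]],
  ],
)

```text
time_s: 7.3
position: [0.6412, -0.2049, 0.1215]
tcp_rot: [[0.967, -0.253, 0.0], [-0.253, -0.967, -0.001], [0.001, 0.001, -1.0]]
force: [-0.4, -1.7, -1.6]
opening: 0.112
grasp_force: 30.0
```

```bash
python3 - <<'E'
from h import *;from rig import capture;import cv2
cv2.imwrite("pics/c2.png",cv2.resize(capture("scene")[160:345,100:320,::-1],(600,504),interpolation=cv2.INTER_CUBIC))
p,R=st();g=p-.019*R[:,2];print("to key, tool mm",R.T@(K-g)*1e3)
print("hinge in tool",R.T@(H-p)*1e3,"Y in tool",R.T@Y,"X",R.T@X)
E
```

```text
t 7.35 p [ 0.6412 -0.2049  0.1215] q [-27.1911  40.4546  79.5392  -0.042   59.9576  77.5176] F [ 0.2507 -1.932  -0.2249] M [-0.4807  0.156  -0.0201] op 0.11085841707861518 29.999480936676264
[[ 0.9673 -0.2536  0.0005]
 [-0.2535 -0.9673 -0.001 ]
 [ 0.0007  0.0008 -1.    ]]
to key, tool mm [-0.3856 -0.557   1.5261]
hinge in tool [-135.3851   -3.2065   18.4306] Y in tool [ 0.0194 -0.9998 -0.0008] X [0.9998 0.0194 0.0007]
```

View pics/c2.png

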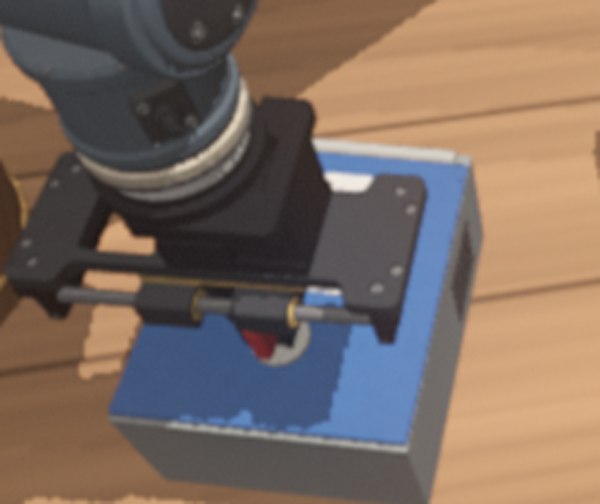

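The key's red plate now points from hinge to key, at about (262,345), and the lid is still shut. Next I'll swing it on the arc about the hinge.

Call:
drive_tool(
  motion=[
    [[-1.1,0,-6.7],[-0.001,0.05,0]],
    [[-2.5,0,-13.4],[-0.002,0.1,0]],
    [[-2.5,0,-13.4],[-0.002,0.1,0]],
    [[-2.5,0,-13.4],[-0.002,0.1,0]],
    [[0,0,0],[0,0,0]],
  ],
)

```text
time_s: 7.85
position: [0.6262, -0.2006, 0.1683]
tcp_rot: [[0.907, -0.256, 0.334], [-0.238, -0.967, -0.096], [0.347, 0.008, -0.938]]
force: [0.0, -1.8, 2.4]
opening: 0.114
grasp_force: 30.0
```

```bash
cat >>h.py <<'E'
def arc(p,R):
    h=R.T@(H-p)*1e3;z=-R[:,2];print("hinge in tool",h,"expected -135.4,_,18.4; open angle",np.arctan2(-z@X,z[2]),"Y in tool",R.T@Y)
E
python3 - <<'E'
from h import *
arc(*st())
E
```

```text
t 7.85 p [ 0.6262 -0.2006  0.1683] q [-29.6957  30.2898  96.786    8.5408  33.4373  68.7516] F [ 0.0219 -1.7878  2.3871] M [-0.3614  0.5694 -0.1727] op 0.11358994192573856 30.000224355608225
[[ 0.9072 -0.2563  0.3335]
 [-0.2378 -0.9666 -0.096 ]
 [ 0.347   0.0078 -0.9378]]
hinge in tool [-134.952    -3.0175   19.6495] expected -135.4,_,18.4; open angle 0.3544326464682945 Y in tool [ 0.0182 -0.9998 -0.0016]
```

Call:
drive_tool(
  motion=[
    [[0,0,0],[0,0,0]],
    [[0,0,0],[0,0,0]],
    [[0,0,-4],[0,0,0]],
    [[0,0,0],[0,0,0]],
  ],
  gripper=0.25,
)

```text
time_s: 8.25
position: [0.6262, -0.1999, 0.1706]
tcp_rot: [[0.909, -0.255, 0.33], [-0.237, -0.967, -0.093], [0.343, 0.007, -0.939]]
force: [-0.2, -0.3, 0.2]
opening: 0.245
grasp_force: 0.0
```

Call:
drive_tool(
  motion=[
    [[0,0,0],[0,0,0]],
    [[0,0,0],[0,0,0]],
    [[0,0,0],[0,0,0]],
    [[0,0,0],[0,0,0]],
    [[0,0,0],[0,0,0]],
  ],
  gripper=0,
)

```text
time_s: 8.75
position: [0.6257, -0.2004, 0.1703]
tcp_rot: [[0.909, -0.256, 0.33], [-0.238, -0.967, -0.094], [0.343, 0.007, -0.939]]
force: [-0.6, -1.5, -1.7]
opening: 0.115
grasp_force: 30.0
```

```bash
cat >plan.py <<'E'
from h import *
from scipy.spatial.transform import Rotation as Ro
def plan(th0,n,dth,dps):  # per row: lid +dth, tool pitch +dps; pads pivot on the plate about tool y at the grasp point
    p,R=st();arc(p,R);g=p-.019*R[:,2]
    for i in range(n):
        g2=H+Ro.from_rotvec(-Y*dth).apply(g-H);R2=Ro.from_rotvec(-Y*dps).as_matrix()@R
        p2=g2+.019*R2[:,2];print(i,np.round(R.T@(p2-p)*1e3,1),np.round(Ro.from_matrix(R.T@R2).as_rotvec(),4));p,R,g=p2,R2,g2
E
python3 -c "
from plan import *
plan(.354,9,.1,.05)"
```

```text
t 8.75 p [ 0.6257 -0.2004  0.1703] q [-29.6997  30.1289  96.5529   8.3734  34.0852  68.9042] F [-0.6232 -1.4959 -1.7188] M [-0.2487  0.4319 -0.1171] op 0.11480394711311202 29.99964811373502
[[ 0.9088 -0.2558  0.3297]
 [-0.238  -0.9667 -0.0941]
 [ 0.3428  0.0071 -0.9394]]
hinge in tool [-135.0924   -3.0349   22.3443] expected -135.4,_,18.4; open angle 0.3499317625823838 Y in tool [ 0.0185 -0.9998 -0.0008]
0 [ -3.9  -0.1 -13.3] [-0.0009  0.05    0.    ]
1 [ -4.5  -0.1 -13.1] [-0.0009  0.05    0.    ]
2 [ -5.2  -0.1 -12.8] [-0.0009  0.05    0.    ]
3 [ -5.8  -0.1 -12.4] [-0.0009  0.05    0.    ]
4 [ -6.4  -0.1 -12.1] [-0.0009  0.05    0.    ]
5 [ -7.   -0.1 -11.7] [-0.0009  0.05    0.    ]
6 [ -7.6  -0.1 -11.3] [-0.0009  0.05    0.    ]
7 [ -8.1  -0.1 -10.9] [-0.0009  0.05    0.    ]
8 [ -8.6  -0.2 -10.4] [-0.0009  0.05    0.    ]
```

Call:
drive_tool(
  motion=[
    [[-3.9,-0.1,-13.3],[-0.001,0.05,0]],
    [[-4.5,-0.1,-13.1],[-0.001,0.05,0]],
    [[-5.2,-0.1,-12.8],[-0.001,0.05,0]],
    [[0,0,0],[0,0,0]],
  ],
)

```text
time_s: 9.15
position: [0.5989, -0.1928, 0.2023]
tcp_rot: [[0.848, -0.258, 0.464], [-0.221, -0.966, -0.133], [0.482, 0.01, -0.876]]
force: [-0.7, -1.2, 0.7]
opening: 0.108
grasp_force: 30.0
```

```bash
python3 -c "
from plan import *
plan(0,7,.1,.05)"
```

```text
t 9.15 p [ 0.5989 -0.1928  0.2023] q [-31.7101  24.4182 105.7168  19.3899  23.1136  57.0329] F [-0.6591 -1.1549  0.7385] M [-0.2506  0.287  -0.1168] op 0.10797714083145245 29.999997324775904
[[ 0.8476 -0.2582  0.4636]
 [-0.2214 -0.966  -0.1333]
 [ 0.4823  0.0103 -0.8759]]
hinge in tool [-127.9699   -2.8228   42.8892] expected -135.4,_,18.4; open angle 0.5033995649218155 Y in tool [ 0.0177 -0.9998 -0.002 ]
0 [ -5.9  -0.1 -12.5] [-0.0009  0.05    0.0001]
1 [ -6.5  -0.1 -12.1] [-0.0009  0.05    0.0001]
2 [ -7.1  -0.1 -11.8] [-0.0009  0.05    0.0001]
3 [ -7.7  -0.1 -11.3] [-0.0009  0.05    0.0001]
4 [ -8.2  -0.1 -10.9] [-0.0009  0.05    0.0001]
5 [ -8.7  -0.1 -10.4] [-0.0009  0.05    0.0001]
6 [-9.2 -0.1 -9.9] [-0.0009  0.05    0.0001]
```

```bash
python3 -c "
from plan import *
plan(0,6,.1,0)"
```

```text
t 9.15 p [ 0.5989 -0.1928  0.2023] q [-31.7101  24.4182 105.7168  19.3899  23.1136  57.0329] F [-0.6591 -1.1549  0.7385] M [-0.2506  0.287  -0.1168] op 0.10797714083145245 29.999997324775904
[[ 0.8476 -0.2582  0.4636]
 [-0.2214 -0.966  -0.1333]
 [ 0.4823  0.0103 -0.8759]]
hinge in tool [-127.9699   -2.8228   42.8892] expected -135.4,_,18.4; open angle 0.5033995649218155 Y in tool [ 0.0177 -0.9998 -0.002 ]
0 [ -6.8  -0.1 -12.5] [0. 0. 0.]
1 [ -8.   -0.1 -11.7] [0. 0. 0.]
2 [ -9.2  -0.1 -10.9] [0. 0. 0.]
3 [-10.2  -0.2  -9.9] [0. 0. 0.]
4 [-11.1  -0.2  -8.8] [0. 0. 0.]
5 [-12.   -0.2  -7.7] [0. 0. 0.]
```

Call:
drive_tool(
  motion=[
    [[-6.8,-0.1,-12.5],[0,0,0]],
    [[-8,-0.1,-11.7],[0,0,0]],
    [[-9.2,-0.1,-10.9],[0,0,0]],
    [[0,0,0],[0,0,0]],
  ],
)

```text
time_s: 9.55
position: [0.5638, -0.1829, 0.2224]
tcp_rot: [[0.847, -0.258, 0.464], [-0.221, -0.966, -0.133], [0.483, 0.011, -0.876]]
force: [1.2, 0.8, 4.9]
opening: 0.111
grasp_force: 30.0
```

```bash
python3 -c "
from plan import *;from rig import capture;import cv2
cv2.imwrite('pics/c3.png',cv2.resize(capture('scene')[100:345,60:340,::-1],(640,560),interpolation=cv2.INTER_CUBIC))
plan(0,4,.1,0)"
```

```text
t 9.6 p [ 0.564  -0.183   0.2222] q [-33.0561  20.0342 109.3955  20.2878  24.1205  55.0806] F [1.4252 0.9783 4.2619] M [-0.1417 -0.346  -0.0211] op 0.1112703689716296 30.0006406288594
[[ 0.8476 -0.2574  0.4641]
 [-0.2206 -0.9663 -0.133 ]
 [ 0.4827  0.0103 -0.8757]]
hinge in tool [-105.7804   -2.6182   77.7817] expected -135.4,_,18.4; open angle 0.5038204506689019 Y in tool [ 0.0185 -0.9998 -0.0016]
0 [-10.2  -0.2 -10.1] [0. 0. 0.]
1 [-11.1  -0.2  -9. ] [0. 0. 0.]
2 [-12.   -0.2  -7.9] [0. 0. 0.]
3 [-12.7  -0.2  -6.6] [0. 0. 0.]
```

View pics/c3.png

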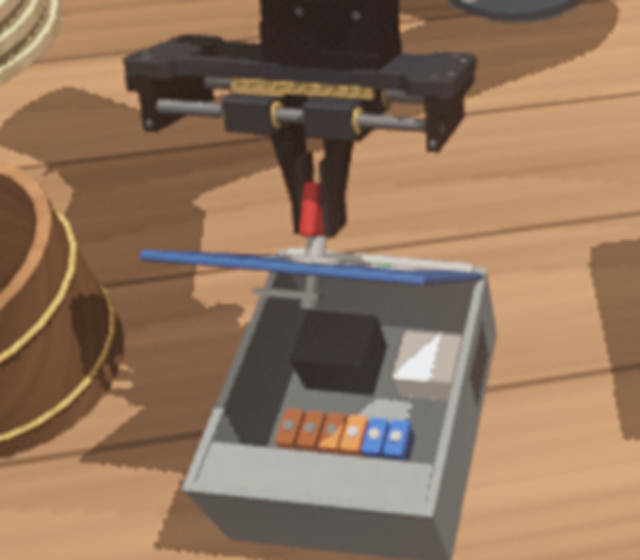

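The lid stands at about 0.95 rad, with the red key still held in the fingers at (312,208). I'll carry on to about 1.25 rad.

Call:
drive_tool(
  motion=[
    [[-10.2,-0.2,-10.1],[0,0,0]],
    [[-11.1,-0.2,-9],[0,0,0]],
    [[-12,-0.2,-7.9],[0,0,0]],
    [[0,0,0],[0,0,0]],
  ],
)

```text
time_s: 10.0
position: [0.5236, -0.1715, 0.2304]
tcp_rot: [[0.847, -0.258, 0.465], [-0.221, -0.966, -0.134], [0.484, 0.01, -0.875]]
force: [-1.2, 3.1, 8.8]
opening: 0.113
grasp_force: 30.0
```

```bash
python3 -c "
from plan import *;from rig import capture;import cv2
cv2.imwrite('pics/c4.png',cv2.resize(capture('scene')[100:345,60:340,::-1],(640,560),interpolation=cv2.INTER_CUBIC))
plan(0,2,.1,0)"
```

```text
t 10.05 p [ 0.5237 -0.1715  0.2304] q [-34.8914  16.2027 114.294   23.0652  23.5891  50.8132] F [-1.4096  1.8308  9.0038] M [ 0.0356 -0.5488 -0.0424] op 0.11526588975280104 30.001658897381276
[[ 0.8468 -0.2579  0.4652]
 [-0.2211 -0.9661 -0.1333]
 [ 0.4838  0.01   -0.8751]]
hinge in tool [-73.2136  -1.9611 105.0713] expected -135.4,_,18.4; open angle 0.5051057710149303 Y in tool [ 0.0178 -0.9998 -0.0016]
0 [-12.8  -0.2  -6.7] [0. 0. 0.]
1 [-13.4  -0.2  -5.4] [0. 0. 0.]
```

View pics/c4.png

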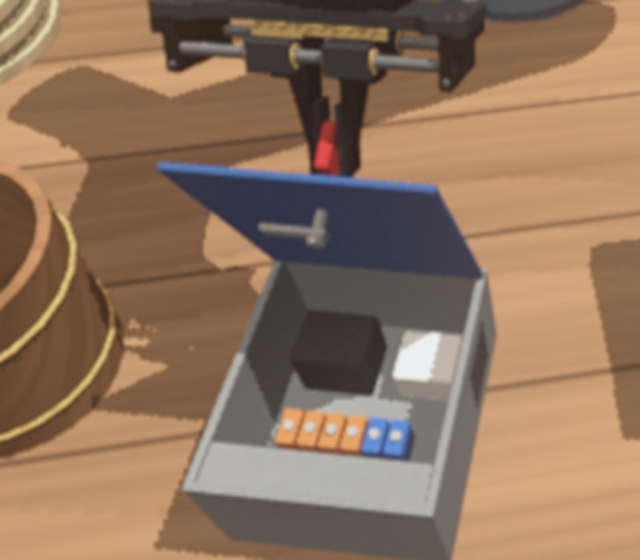

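Lid is at about 1.25 rad. Releasing and backing off.

Call:
drive_tool(
  motion=[
    [[0,0,0],[0,0,0]],
    [[0,0,0],[0,0,0]],
    [[0,0,0],[0,0,0]],
    [[0,0,0],[0,0,0]],
    [[0,0,0],[0,0,0]],
  ],
  gripper=0.5,
)

```text
time_s: 10.55
position: [0.5217, -0.1707, 0.2277]
tcp_rot: [[0.85, -0.257, 0.46], [-0.221, -0.966, -0.131], [0.478, 0.009, -0.878]]
force: [0.1, 0.2, -0.1]
opening: 0.459
grasp_force: 0.0
```

Call:
drive_tool(
  motion=[
    [[0,0,-10],[0,0,0]],
    [[0,0,-20],[0,0,0]],
    [[0,0,-20],[0,0,0]],
    [[0,0,-20],[0,0,0]],
    [[0,0,0],[0,0,0]],
  ],
)

```text
time_s: 11.05
position: [0.4898, -0.162, 0.2924]
tcp_rot: [[0.847, -0.257, 0.465], [-0.22, -0.966, -0.134], [0.483, 0.012, -0.875]]
force: [0.2, -0.3, -0.2]
opening: 0.5
grasp_force: 0.0
```

```bash
python3 -c "
from plan import *;from rig import capture;import cv2
cv2.imwrite('pics/c5.png',cv2.resize(capture('scene')[60:345,60:340,::-1],(590,600),interpolation=cv2.INTER_CUBIC))
st()"
```

```text
t 11.1 p [ 0.4898 -0.1619  0.2912] q [-36.7111   7.2119 113.6251  18.096   33.2372  55.1166] F [-0.5374  0.8179 -0.8743] M [ 0.1028  0.4292 -0.0508] op 0.49968657433988906 0.0
[[ 0.8481 -0.257   0.4634]
 [-0.2201 -0.9663 -0.1332]
 [ 0.482   0.0109 -0.8761]]
```

View pics/c5.png

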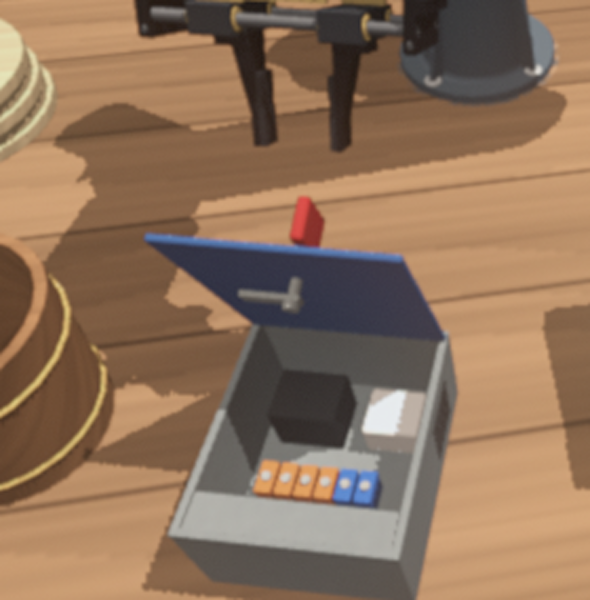

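The fingers are clear of the key. The lid's top edge runs from (147,237) to (402,260) in the crop. I'll check its angle from these pixels before handing in.

```bash
python3 -c "
from h import *;from rig import hand_in
for th in np.arange(.9,1.5,.05):
  e=[]
  for (u,v,s) in((147,237,-1),(402,260,1)):
    q=H+X*.188*np.cos(th)+np.array([0,0,.188*np.sin(th)])+Y*.085*s
    r=px('scene',60+u/2.107,60+v/2.105,q[2]);e.append((r-q)@X*1e3)
  print(round(th,2),np.round(e,1))
"
```

```text
0.9 [-79.2 -77. ]
0.95 [-67.1 -64.8]
1.0 [-54.9 -52.7]
1.05 [-42.9 -40.7]
1.1 [-30.9 -28.8]
1.15 [-19.1 -17. ]
1.2 [-7.5 -5.4]
1.25 [4.  6.1]
1.3 [15.2 17.3]
1.35 [26.2 28.3]
1.4 [37. 39.]
1.45 [47.4 49.4]
```

The pixels give a lid angle of about 1.23 rad, so I'm handing in.

```bash
python3 -c "
from rig import hand_in;print(hand_in())"
```

```text
the job is handed in; nothing more can be done
None
```

The job is handed in: the red key is turned about 1.55 rad, the blue lid stands open at about 1.23 rad (70°), the gripper is clear of everything, and the yellow key was never touched; the hand-in returned no verdict.

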